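# Turn the page of the baby's board book

### The arm

A 6-joint arm with a two-finger parallel gripper is mounted at the origin on the work surface. World frame = base frame: x ahead of the robot, y to its left, z up, the work surface at z = 0. Lengths are in m, angles in degrees, forces in N, time in s.
With the tool pointing down it reaches from about 0.35 to 0.875 m from the base axis. Payload 4.2 kg.
Tool frame: the origin (TCP) lies on the front face of the gripper's body, between the roots of the fingers; the fingertips stand finger_overhang ahead of it and the grasp point (between the pads) lies 51 mm ahead of it (finger_overhang is the distance from the TCP to the fingertips, in m); z points along the fingers, y is the line along which they close (so a half turn about z gives the same grasp; the last joint's range is limited). The gripper opens to 87 mm and grips with 3 to 60 N. Pads are 19 mm wide; open, the fingers measure 117 mm over their backs; the gripper's body (75 mm by 190 mm) begins 51 mm behind the grasp point.
Start: joints at [-61.1, 22.042, 0.453, 0, -68.411, -14.817], TCP at [0.152, -0.606, 0.292] pointing down, gripper open.
Joint ranges: [-179.83, 179.83], [-69.29, 118.12], [-61.27, 80.66], [-181.25, 117.63], [-171.15, -9.14], [-177.46, 177.46]. Speed limits (degrees/s): [159.86, 159.86, 180, 180, 180, 180].

### API

Orientations are given as a 3x3 rotation matrix whose columns are the frame's x, y, z axes.
In Python, from station import sense, capture, camera_model, finish_job, finger_overhang gives the robot as it stands. The module is installed in compiled form; this text tells all that it offers.
- The arm moves only by the tool jog_arm, never from a script. Its argument "rows" is a list that holds one entry, the list of rows, each a list of 4 numbers: the shift along the tool's x, y, z in m, then the turn about the tool's z in rad. A call has 1 to 20 rows; each row shifts and turns the commanded pose from where the row before left it, along the tool's axes as they then stand; what a row does not reach is not made up. A row lasts 1/8 s, in which the tool goes at most 62.5 mm and 10.7 degrees, less where a joint would pass 70% of its speed; a pose out of reach is approached as far as the arm can. A call is refused whole if a number of a shift passes 0.0625 or a number of a turn 0.188, either way. A call with a gripper value outside its range is refused whole. "claw" is the opening, from 0 (shut) to 1 (fully open), set as the call begins (left out, the last holds). The fingers move at their own pace and stop on an object; the grip force is fixed at half the most. Time passes only in rows, so rows that do not move let the fingers close. It gives the time, the measured TCP pose, the force, the opening and the grip force at its end, in the units of the state.
- sense(): the state, without advancing time (a new reading comes with each control period).
- capture(name): name is "scene" or "top" or "wrist"; returns the picture (400x640x3 uint8, red, green, blue); there is no depth.
- camera_model(name): a dict with "fovy" (degrees; the focal length in pixels is half the picture's height over the tangent of half this angle, whatever the lens; pixels are square), "cx", "cy" (the principal point, pixels), "k1" (the pictures are not rectified: a ray, as slopes to the right and down, at radius r is drawn at 1 + k1 r^2 times it, then the intrinsics apply), "eye" and "rotation" of the camera in the world. Camera axes: x right, y down, z forward; pixel columns grow to the right and rows downward; lengths in m; the calibration is good to about 2 mm. A picture is of the moment at which its call begins: read the wrist's pose just before it. camera_model takes no time and is no camera call; for the wrist camera it gives the pose at the moment of the call.
- finish_job(): hands the job in; it is judged then, once.
The state is a dict: "time_s": time; "joints": joint angles; "joint_velocities": joint speeds; "effort": joint torques, N m; "tcp_pos": TCP position; "ee_rot": TCP orientation; "wrist_force": force on the tool from outside, world axes, zero at the start; "moment": the same for the moment, N m; "gripper_width": opening from 0.0 (shut) to 1.0 (fully open); "gripper_force": force on a finger pad.
Only numpy, scipy, OpenCV 4.12 (cv2) and the standard library are available. Lean on these libraries where they do the work, as an engineer would, in place of code of your own. Each camera call takes 0.05 s, during which the arm holds its last target. There are 200 camera calls.

### The job

Turn the raised page of the open board book over its spine to the left, until it lies flat on the left-hand pages; but first push the grey cactus teether that lies there off the book, so that it rests on the shelf top clear of the book. Work only with the fingertips or the outside of the fingers: do not pinch or lift the page, the teether or the book. Turn that one page only, and leave the book and everything else where they are.

Things in the scene. Friction and masses are not known exactly. Their poses are not given: they have to be found in the camera images.
- book: Open board book, navy covers, 176 mm along the spine by 344 mm over both sides, 0.6 kg, loose on the white shelf top (height 0). Origin: underside, middle of the spine; x along the spine away from the robot, y to the left-hand pages, z up. The left-hand pages are a solid stack, top at z = 11 mm, from y = 4 to 169 mm, 85 mm either way in x. A sideways shove of about 3 N slides the book.
- page (a joint): Angle of the raised page about the spine (rad): 0 on the right-hand pages, pi/2 upright, pi flat on the left-hand pages. Hinge line: along the book's x axis, 13 mm above its underside, over the middle of the spine. A stiff new hinge: the page stays at whatever angle it is left; 1 to 1.5 N at its free edge moves it.
- page_edge (a point): Middle of the raised page's free edge, half-way through its thickness, 169 mm from the hinge line; moves with the page. The page is a rigid board, 170 mm along the spine, 4 mm thick; sky-blue with a red boat on the side facing up at the start, pink with an apple on the other. The frame equals the book's at page angle 0 and turns with the page.
- next_page (a joint): Angle of the next page (mint green with a yellow duck), the same size and hinge, just below the raised page on the right: 0 lying on the right-hand side (its top 11 mm above the shelf). It starts slightly lifted, at most 0.1 rad, so its free edge is at most 30 mm above the shelf. It is not to be turned.
- teether: Flat grey silicone teether in the shape of a cactus in a pot, 92 mm by 76 mm, 20 mm thick, 70 g, lying loose on the left-hand page. Origin: centre of its underside. x runs along the cactus to its top (reaches from -43 to +49 mm), y across it (pot end 52 mm wide; the arms, between x = -9 and 37 mm, reach 38 mm to either side), z up.
- rattle: Bamboo rattle, a 60 mm drum, 26 mm high, with a stick, 145 mm long in all, lying on the shelf top beyond the book's far edge; origin on its underside. Leave alone.
- spoon: Stainless steel spoon, 150 mm long, lying on the shelf top between the book and the robot; origin on its underside. Leave alone.
- cup: Yellow plastic stacking cup, 72 mm across and 62 mm high, on the turntable at the right; origin under its centre. Leave alone.
- jar: Clear jar with green twist cap, 64 mm across and 75 mm high, on the turntable at the right; origin under its centre. Leave alone.
- blue_cup: Blue plastic stacking cup, 60 mm across and 55 mm high, on the shelf top at the right, nearer the robot; origin under its centre. Leave alone.
- turntable: Round wooden turntable, 210 mm across, its top 30 mm above the shelf top, at the right; origin under its centre. Does not slide.

How it is judged:
By the outcome, as a careful person would: the job done as asked, in the order asked, and still so for the second after the job is handed in, with the robot touching nothing.
It also fails if it takes over 58 s, if anything falls off the work surface, if the arm or the gripper's body presses on something with over 40 N, if the wrist force passes 120 N, or if a joint passes its speed limit or range.

## Working session

There is one attempt and no reset: what is moved stays moved. The work goes in short steps, Python scripts to look and compute and a tool call to move; the robot and the scene stay as the last step left them, time stands still between calls to the robot, and variables do not carry over. Pictures are saved under pics/ and viewed, at most 12 in all, crops included, and the job is handed in when it is done.

Besides the shell and the picture viewer there is one more tool, called after "Call:" as name(argument=value, ...) on one line, values as JSON. jog_arm: Moves the arm, as the interface text tells. Its arguments: {"type":"object","properties":{"rows":{"type":"array"},"claw":{"type":"number"}},"required":["rows"]}

```bash
mkdir -p pics; cat > h.py <<'E'
import numpy as np, cv2
from station import sense, capture, camera_model, finish_job, finger_overhang
def snap(n,f):
    m=camera_model(n); im=capture(n); cv2.imwrite('pics/'+f,im[:,:,::-1]); return m,im
def ray(m,u,v):
    f=200/np.tan(np.radians(m['fovy'])/2)
    x,y=(u-m['cx'])/f,(v-m['cy'])/f
    a,b=x,y
    for _ in range(20):
        s=1+m['k1']*(a*a+b*b); a,b=x/s,y/s
    return np.array(m['eye']),np.array(m['rotation'])@np.array([a,b,1])
def onz(m,u,v,z):
    e,d=ray(m,u,v); return e+d*(z-e[2])/d[2]
def proj(m,p):
    f=200/np.tan(np.radians(m['fovy'])/2)
    c=np.array(m['rotation']).T@(np.array(p)-m['eye']); a,b=c[0]/c[2],c[1]/c[2]
    s=1+m['k1']*(a*a+b*b); return f*a*s+m['cx'],f*b*s+m['cy']
E
python3 - <<'E'
from h import *
print(finger_overhang, sense())
for n in('scene','top'):
    m,im=snap(n,n+'0.png'); print(n,m)
E
```

```text
0.0697 {'time_s': 0.0, 'joints': array([-6.11011030e+01,  2.20897366e+01,  3.81704823e-01, -3.10438847e-02,
       -6.84107646e+01, -1.48165426e+01]), 'joint_velocities': array([ 0.07046342, -0.12291732, -0.05076261,  0.01501563,  0.13062582,
        0.06762542]), 'effort': array([ 1.09109274e-03, -3.90661490e+01,  1.87407517e+01,  4.21961546e+00,
        1.10187146e-02, -2.04375765e-04]), 'tcp_pos': array([ 0.15199881, -0.60577811,  0.29117806]), 'ee_rot': array([[-9.69995600e-01, -2.43121825e-01, -5.60901066e-04],
       [-2.43122468e-01,  9.69993416e-01,  2.05862247e-03],
       [ 4.35742881e-05,  2.13322239e-03, -9.99997724e-01]]), 'wrist_force': array([-0.72307153, -0.6086564 ,  0.71484223]), 'moment': array([ 0.03058451,  0.02189779, -0.01003827]), 'gripper_force': 0.0, 'gripper_width': 0.9986773668390849}
scene {'fovy': 54.70818711337439, 'cx': 319.9848512279018, 'cy': 205.0350374060566, 'k1': -0.0030069284193380216, 'eye': array([ 1.1361049 , -0.31914976,  0.63715168]), 'rotation': array([[ 0.21402809,  0.65391352, -0.72566458],
       [ 0.97656897, -0.12614742,  0.17435561],
       [ 0.02247277, -0.7459785 , -0.66559075]])}
top {'fovy': 49.733663005045685, 'cx': 323.4354763969086, 'cy': 200.80235580261248, 'k1': -0.0457622389073005, 'eye': array([ 0.48020316, -0.17719279,  1.01678224]), 'rotation': array([[ 0.00282909, -0.99893247,  0.04610777],
       [-0.9997955 , -0.00190225,  0.02013322],
       [-0.02002402, -0.0461553 , -0.99873356]])}
```

View pics/scene0.png

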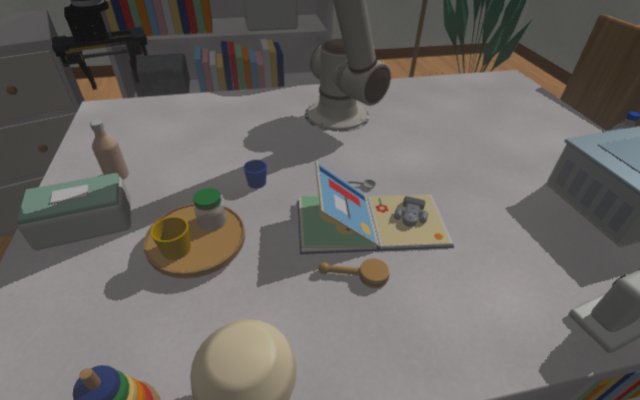

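View pics/top0.png

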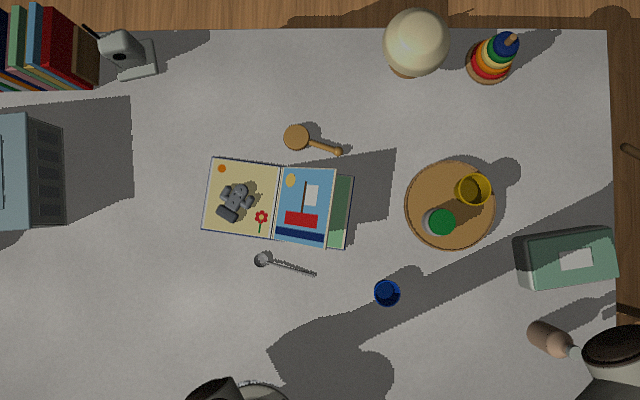

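The scene view shows the page raised about halfway, with its blue side up. In the top view the cream left page spans (203,157) to (280,238), the teether is near (237,201), and the blue page spans (277,166) to (336,247). The rattle and spoon lie just off the book.

```bash
cat > m.py <<'E'
from h import *
def big(mask):
    n,l,s,c=cv2.connectedComponentsWithStats(mask.astype(np.uint8)); i=1+np.argmax(s[1:,4]); return (l==i)
def measure(m,im):
    hsv=cv2.cvtColor(im,cv2.COLOR_RGB2HSV); H,S,V=[hsv[:,:,i].astype(int) for i in range(3)]
    roi=np.zeros(H.shape,bool); roi[140:260,190:365]=1
    cream=big(roi&(H>18)&(H<32)&(S>50)&(V>120))
    blue=big(roi&(H>95)&(H<112)&(S>80)&(V>110))
    out={}
    for n,k in(('cream',cream),('blue',blue)):
        c=max(cv2.findContours(k.astype(np.uint8),0,2)[0],key=cv2.contourArea)
        out[n]=cv2.boxPoints(cv2.minAreaRect(cv2.convexHull(c)))
    hull=cv2.fillConvexPoly(np.zeros(H.shape,np.uint8),out['cream'].astype(int),1)>0
    hull=cv2.erode(hull.astype(np.uint8),np.ones((7,7)))>0
    t=big(hull&(S<60)&(V<150))
    out['t']=t
    return out
if __name__=='__main__':
    m=camera_model('top'); im=cv2.imread('pics/top0.png')[:,:,::-1].copy()
    o=measure(m,im)
    print('cream'); 
    for p in o['cream']: print(p,onz(m,*p,.011)[:2])
    print('blue',o['blue'])
    v,u=np.nonzero(o['t']); P=np.array([onz(m,a,b,.025)[:2] for a,b in zip(u,v)])
    c=P.mean(0); w,V=np.linalg.eigh(np.cov(P.T)); print('teether',c,len(P),w,V,P.min(0),P.max(0))
    crop=cv2.resize(im[135:265,185:365],None,fx=4.4,fy=4.4,interpolation=2); cv2.imwrite('pics/crop.png',crop[:,:,::-1])
    ms=camera_model('scene'); ims=cv2.imread('pics/scene0.png')
    cv2.imwrite('pics/crops.png',cv2.resize(ims[155:295,290:460],None,fx=4.2,fy=4.2,interpolation=2))
E
python3 m.py
```

```text
cream
[203.28381 227.63205] [0.46301043 0.12518928]
[213.66861 157.24619] [0.62926248 0.10302651]
[277.49237 166.66281] [ 0.6067187  -0.04873648]
[267.10757 237.04868] [ 0.44171933 -0.02569599]
blue [[275.28003 228.04   ]
 [284.56006 163.08   ]
 [333.42004 170.06001]
 [324.14    235.02   ]]
teether [0.52379444 0.05075637] 869 [0.00031701 0.00058407] [[-0.6560585  -0.75471004]
 [-0.75471004  0.6560585 ]] [0.47653246 0.00337394] [0.56462365 0.09401941]
```

View pics/crop.png

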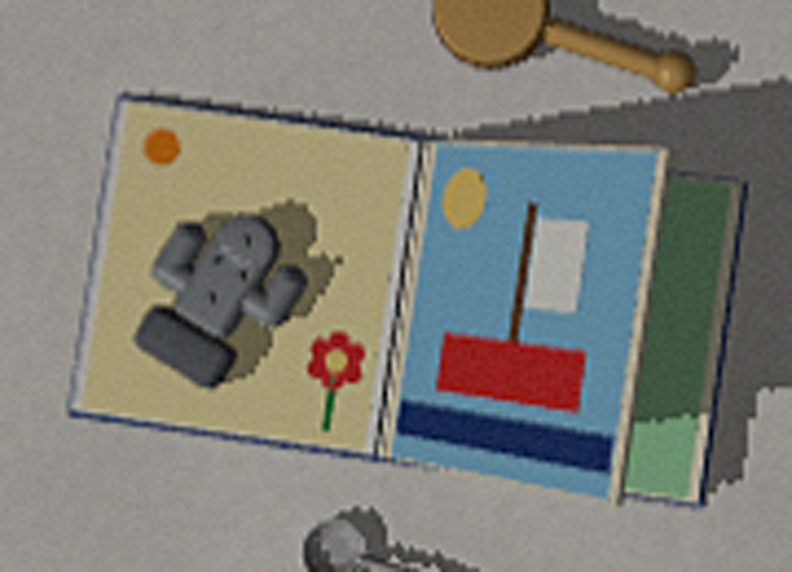

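View pics/crops.png

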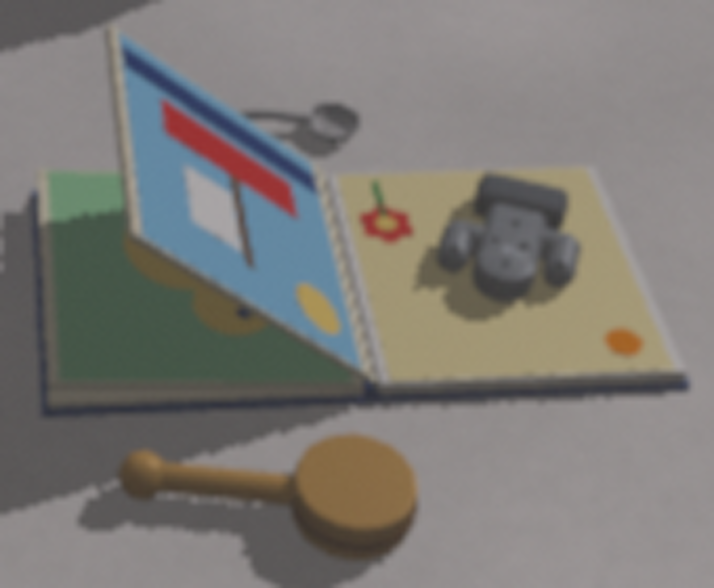

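The crops put the cover corners at (120,95), (70,415), (703,503) and (745,182). The page's free edge runs from (665,150) to (617,503), and the teether's pot is near (185,345) with its top near (258,225). Crop pixels are at 4.4x with offset (185,135).

```bash
python3 - <<'E'
from h import *
from m import measure
m=camera_model('top'); im=cv2.imread('pics/top0.png')[:,:,::-1].copy()
g=lambda u,v,z:onz(m,185+u/4.4,135+v/4.4,z)[:2]
lf,ln,rn,rf=g(120,95,.005),g(70,415,.005),g(703,503,.003),g(745,182,.003)
for a,b in((lf,ln),(lf,rf),(ln,rn),(rf,rn)): print(np.linalg.norm(a-b),np.degrees(np.arctan2(*(a-b)[::-1])))
c=(lf+ln+rn+rf)/4; ex=(lf-ln)+(rf-rn); ey=(lf-rf)+(ln-rn)
a=np.arctan2(ex[1],ex[0]); b=np.arctan2(-ey[0],ey[1]); print('book',c,np.degrees([a,b]))
th=(a+2*b)/3; R=np.array([[np.cos(th),-np.sin(th)],[np.sin(th),np.cos(th)]])
print('th',np.degrees(th))
for nm in((418,138),(380,460)): print('spine pts book',R.T@(g(*nm,.012)-c))
for uv,x in(((665,150),.085),((617,503),-.085)):
    e,d=ray(m,185+uv[0]/4.4,135+uv[1]/4.4); best=[]
    for t in np.radians(np.arange(20,110,1)):
        q=R@np.array([x,-.169*np.cos(t)])+c; p=proj(m,[q[0],q[1],.013+.169*np.sin(t)])
        best.append((np.hypot(p[0]-185-uv[0]/4.4,p[1]-135-uv[1]/4.4),np.degrees(t)))
    print('top page',min(best))
ms=camera_model('scene')
for uv,x in(((135,235),.085),((112,30),-.085)):
    U,V=290+uv[0]/4.2,155+uv[1]/4.2;best=[]
    for t in np.radians(np.arange(20,110,1)):
        q=R@np.array([x,-.169*np.cos(t)])+c; p=proj(ms,[q[0],q[1],.013+.169*np.sin(t)])
        best.append((np.hypot(p[0]-U,p[1]-V),np.degrees(t)))
    print('scene page',min(best))
o=measure(m,im)
v,u=np.nonzero(o['t']); P=np.array([R.T@(onz(m,a,b,.025)[:2]-c) for a,b in zip(u,v)])
print('teether book',P.mean(0),P.min(0),P.max(0))
for n,q in(('pot',(185,345)),('top',(262,228)),('rarm',(303,275)),('potR',(225,375))): print(n,R.T@(g(*q,.025)-c))
for n,q in(('rattle',(490,20)),('rstickend',(675,75)),('spoonL',(345,545))): print(n,R.T@(g(*q,.02)-c))
E
```

```text
0.17456117757644343 -8.080679660576184
0.34070241640295745 82.07978465742445
0.34265203444550363 82.38225051515957
0.17275776807139584 -7.437333962365069
book [ 0.52222359 -0.04891637] [-7.76067707 -7.76855094]
th -7.765926320431838
spine pts book [0.08508219 0.00570305]
spine pts book [-0.08719987  0.00129447]
top page (np.float64(1.0697579397083097), np.float64(41.0))
top page (np.float64(0.3956050103009152), np.float64(41.0))
scene page (np.float64(2.393512738681748), np.float64(41.0))
scene page (np.float64(3.478325334137608), np.float64(41.0))
teether book [-0.01191197  0.09897084] [-0.05980874  0.05284202] [0.03142929 0.13855957]
pot [-0.04112437  0.11017013]
top [0.02544004 0.07878576]
rarm [0.00388891 0.05366118]
potR [-0.05377451  0.08685588]
rattle [ 0.15166109 -0.02431703]
rstickend [ 0.1357403 -0.1254892]
spoonL [-0.13333434  0.01215663]
```

Call:
jog_arm(rows=[[[0,0,0,-0.17],[0,0,0,-0.17],[0,0,0,-0.17],[0,0,0,-0.17],[0,0,0,-0.17],[0,0,0,-0.17],[0,0,0,-0.17]]], claw=0.45)

```text
time_s: 0.98
tcp_pos: [0.152, -0.6059, 0.2916]
ee_rot: [[-0.129, -0.992, -0.0], [-0.992, 0.129, 0.001], [-0.001, 0.001, -1.0]]
wrist_force: [0.4, -0.6, -0.1]
gripper_width: 0.46
gripper_force: 0.0
```

Call:
jog_arm(rows=[[[-0.045,-0.0195,0,0],[-0.045,-0.0195,0,0],[-0.045,-0.0195,0,0],[-0.045,-0.0195,0,0],[-0.045,-0.0195,0,0],[-0.045,-0.0195,0,0],[-0.045,-0.0195,0,0],[-0.045,-0.0195,0,0],[-0.045,-0.0195,0,0],[-0.045,-0.0195,0,0],[-0.045,-0.0195,0,0],[-0.045,-0.0195,0,0],[-0.045,-0.0195,0,0],[-0.045,-0.0195,0,0],[0,0,0,0]]])

```text
time_s: 2.85
tcp_pos: [0.5086, -0.0163, 0.2915]
ee_rot: [[-0.131, -0.991, -0.001], [-0.991, 0.131, -0.0], [0.0, 0.001, -1.0]]
wrist_force: [-0.1, 0.1, 0.3]
gripper_width: 0.449
gripper_force: 0.0
```

```bash
cat > b.py <<'E'
from h import *
C=np.array([.5222,-.0489]);th=np.radians(-7.77);R=np.array([[np.cos(th),-np.sin(th)],[np.sin(th),np.cos(th)]])
def st():
    s=sense(); p=s['tcp_pos']; print('t',round(s['time_s'],2),'book',R.T@(p[:2]-C),'tip z',p[2]-finger_overhang,'yax',np.degrees(np.arctan2(s['ee_rot'][1,1],s['ee_rot'][0,1])),'zax',s['ee_rot'][:,2],'F',s['wrist_force'],'w',s['gripper_width'],s['joints'].round(1))
if __name__=='__main__': st()
E
python3 b.py; python3 -c "
from h import *
snap('wrist','w1.png')"
```

```text
t 2.85 book [-0.01787121  0.03050343] tip z 0.22178061522542575 yax 172.474809044801 zax [-8.46801249e-04 -4.97338314e-05 -9.99999640e-01] F [-0.14914595  0.07026203  0.32198827] w 0.44944196208560655 [ 16.5  10.8 -15.6  -0.  -63.7 -24. ]
```

View pics/w1.png

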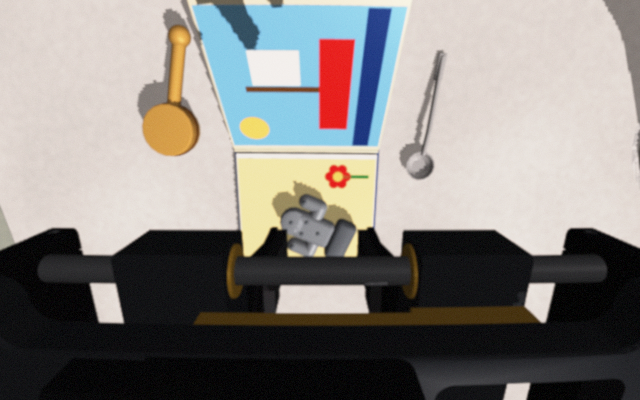

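The wrist view agrees with the earlier estimate: the teether is near (318,225), its right arm reaches up to row ~197, and the pot corner is near (345,222). I'll check the teether in book coordinates.

```bash
python3 - <<'E'
from b import *
m=camera_model('wrist')
for n,u,v,z in(('rarm',310,196,.021),('potR',348,221,.021),('potend',355,235,.021),('top',281,222,.021),('Lnearhinge',378,152,.013),('Lfarhinge',234,152,.013)): print(n,R.T@(onz(m,u,v,z)[:2]-C))
E
```

```text
rarm [-0.00451967  0.05155333]
potR [-0.05094914  0.08319301]
potend [-0.06012478  0.10159803]
top [0.03140934 0.08468918]
Lnearhinge [-0.0852065  -0.00046709]
Lfarhinge [ 0.08570935 -0.00018284]
```

Call:
jog_arm(rows=[[[0.004,0.005,0.04,0],[0,0,0.04,0],[0,0,0.04,0],[0,0,0.035,0],[0,0,0.025,0],[0,0,0.015,0],[0,0,0.01,0],[0,0,0,0]]])

```text
time_s: 3.9
tcp_pos: [0.5014, -0.0226, 0.0869]
ee_rot: [[-0.135, -0.991, -0.001], [-0.991, 0.135, -0.0], [0.001, 0.001, -1.0]]
wrist_force: [0.4, 0.3, 0.9]
gripper_width: 0.45
gripper_force: 0.0
```

```bash
python3 b.py
```

```text
t 3.9 book [-0.02419247  0.02327076] tip z 0.017181049607755475 yax 172.2150669477362 zax [-1.38711427e-03 -3.79760400e-04 -9.99998966e-01] F [0.35571017 0.31529467 0.85563349] w 0.44962423462332146 [ 16.   25.  -30.8  -0.  -34.3 -23.8]
```

Call:
jog_arm(rows=[[[-0.006,0,0.0015,0],[-0.007,0,0,0],[-0.008,0,0,0],[-0.008,0,0,0],[-0.008,0,0,0],[-0.008,0,0,0],[-0.008,0,0,0],[-0.008,0,0,0],[-0.008,0,0,0],[-0.008,0,0,0],[-0.008,0,0,0],[-0.008,0,0,0],[-0.008,0,0,0],[-0.008,0,0,0],[-0.008,0,0,0],[-0.008,0,0,0],[-0.008,0,0,0],[-0.008,0,0,0],[-0.008,0,0,0],[0,0,0,0]]])

```text
time_s: 6.4
tcp_pos: [0.5222, 0.1264, 0.0858]
ee_rot: [[-0.134, -0.991, 0.0], [-0.991, 0.134, 0.0], [-0.0, -0.0, -1.0]]
wrist_force: [-0.4, -0.0, -0.1]
gripper_width: 0.45
gripper_force: 0.0
```

```bash
python3 b.py; python3 -c "
from h import *
m,im=snap('scene','s2.png');cv2.imwrite('pics/s2c.png',cv2.resize(im[120:300,290:510,::-1],None,fx=3,fy=3))"
```

```text
t 6.4 book [-0.02370237  0.17367979] tip z 0.01607469477911623 yax 172.30789080109685 zax [ 4.59447852e-04  3.05886743e-04 -9.99999848e-01] F [-0.3760421  -0.0039689  -0.06801147] w 0.4497319044067117 [ 30.9  27.6 -25.9  -0.  -36.5 -38.6]
```

View pics/s2c.png

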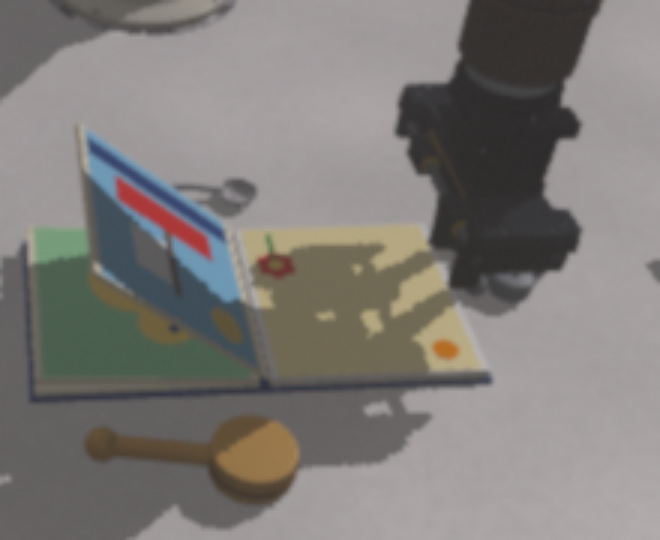

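The book hasn't moved. The teether shows at about (510,285), just past the left edge beside the fingers. I'll push a little further, lower beyond the edge, and push it clear.

Call:
jog_arm(rows=[[[-0.008,0,0,0],[-0.008,0,0,0],[-0.006,0,0,0],[0,0,0.004,0],[0,0,0.004,0],[-0.006,0,0,0],[-0.006,0,0,0],[-0.006,0,0,0],[0,0,0,0],[0.004,0,-0.01,0],[0,0,-0.03,0],[0,0,-0.05,0],[0.01,0,-0.055,0],[0.03,0,-0.055,0],[0.05,0,-0.03,0],[0.055,-0.005,0,0],[0.055,-0.005,0,0],[0.055,-0.005,0,0],[0.04,-0.005,0,0],[0,0,0,0]]])

```text
time_s: 8.95
tcp_pos: [0.506, -0.1361, 0.308]
ee_rot: [[-0.139, -0.99, 0.0], [-0.99, 0.139, -0.0], [-0.0, -0.0, -1.0]]
wrist_force: [-0.4, 0.4, -0.0]
gripper_width: 0.445
gripper_force: 0.0
```

```bash
python3 b.py; python3 -c "
from b import *
m,im=snap('top','t2.png');cv2.imwrite('pics/t2c.png',cv2.resize(im[120:270,160:370,::-1],None,fx=3.5,fy=3.5))"
```

```text
t 8.95 book [-0.00427993 -0.08855159] tip z 0.23833809881330792 yax 172.00326484662907 zax [ 3.34955447e-05 -3.63715533e-06 -9.99999999e-01] F [-0.43340764  0.41138156 -0.00836772] w 0.4447591960708954 [  2.7  11.5 -12.2   0.  -66.3 -10.7]
```

View pics/t2c.png

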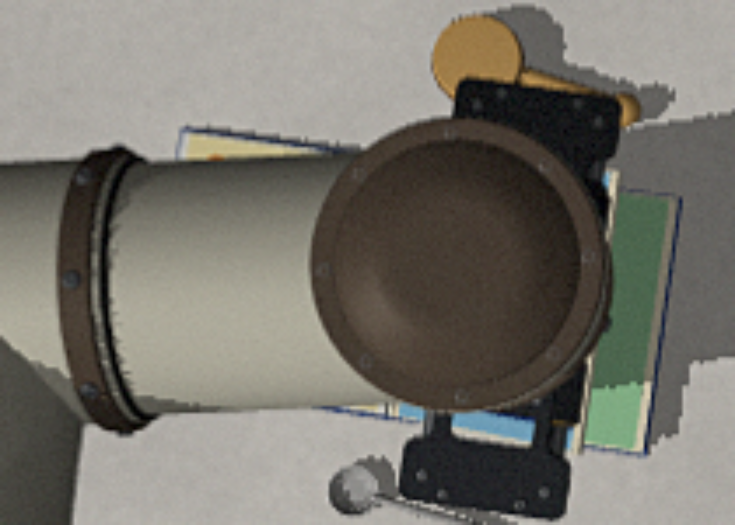

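The book pose is unchanged, but the arm hides the teether in this view. I'll move to the start point right of the page and look with the scene camera.

Call:
jog_arm(rows=[[[0.03,-0.004,0,0],[0.035,0,0,0],[0.015,0,0,0],[0,0,0,0],[0,0,0.04,0],[0,0,0.04,0],[0,0,0.035,0],[0,0,0.02,0],[0,0,0,0]]])

```text
time_s: 10.12
tcp_pos: [0.4996, -0.2121, 0.1713]
ee_rot: [[-0.133, -0.991, -0.004], [-0.991, 0.133, 0.001], [-0.0, 0.004, -1.0]]
wrist_force: [-0.2, 0.2, 0.8]
gripper_width: 0.45
gripper_force: 0.0
```

```bash
python3 b.py; python3 -c "
from b import *
m,im=snap('scene','s3.png');cv2.imwrite('pics/s3c.png',cv2.resize(im[110:300,270:510,::-1],None,fx=3,fy=3))"
```

```text
t 10.12 book [-0.00037419 -0.16475092] tip z 0.10158349410005983 yax 172.3437681506612 zax [-3.72603312e-03  7.20822319e-04 -9.99992799e-01] F [-0.18625877  0.17455273  0.84055033] w 0.44980595750711666 [ -5.9  21.1 -20.4  -0.  -48.7  -1.8]
```

View pics/s3c.png

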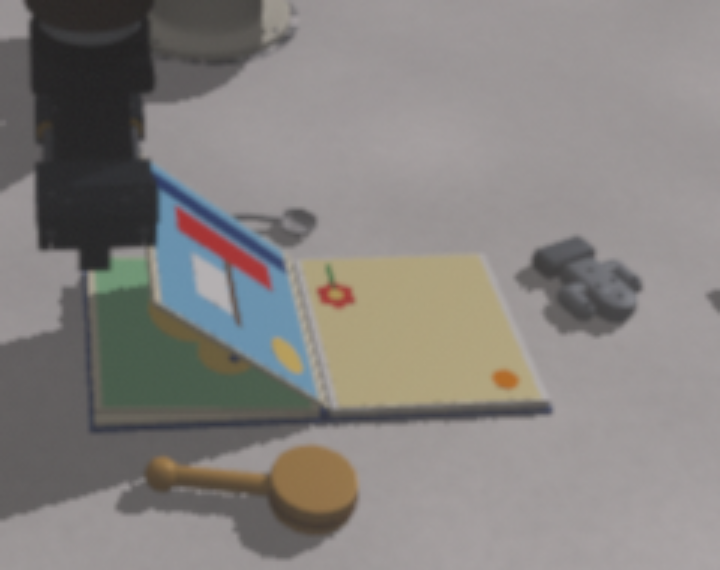

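The teether at (585,280) lies on the shelf clear of the book, and the book, rattle and spoon haven't moved. The fingers are right of the page, so I'll start the turn.

Call:
jog_arm(rows=[[[-0.009,0,-0.001,0],[-0.009,0,-0.001,0],[-0.009,0,-0.001,0],[-0.0073,0,-0.0032,0],[-0.0073,0,-0.0032,0],[-0.0073,0,-0.0032,0],[-0.0073,0,-0.0032,0],[-0.0073,0,-0.0032,0],[-0.0073,0,-0.0032,0],[-0.0073,0,-0.0032,0],[-0.0073,0,-0.0032,0],[-0.0075,0,-0.0034,0],[-0.0075,0,-0.0034,0],[-0.0075,0,-0.0034,0],[-0.0075,0,-0.0034,0],[-0.0075,0,-0.0034,0],[-0.0075,0,-0.0034,0],[-0.0075,0,-0.0034,0],[-0.0075,0,-0.0034,0],[0,0,0,0]]])

```text
time_s: 12.68
tcp_pos: [0.5201, -0.0687, 0.2289]
ee_rot: [[-0.134, -0.991, 0.001], [-0.991, 0.134, 0.0], [-0.0, -0.001, -1.0]]
wrist_force: [0.3, -0.6, -0.0]
gripper_width: 0.453
gripper_force: 0.0
```

```bash
python3 b.py; python3 -c "
from b import *
m,im=snap('scene','s4.png');cv2.imwrite('pics/s4c.png',cv2.resize(im[110:300,270:510,::-1],None,fx=3,fy=3))"
```

```text
t 12.68 book [ 0.00057734 -0.01992093] tip z 0.15915405508059782 yax 172.31415663101765 zax [ 1.15821337e-03  2.61597824e-04 -9.99999295e-01] F [ 0.34236078 -0.6254341  -0.03532753] w 0.4526639042904614 [ 10.2  15.6 -18.9  -0.  -55.4 -17.9]
```

View pics/s4c.png

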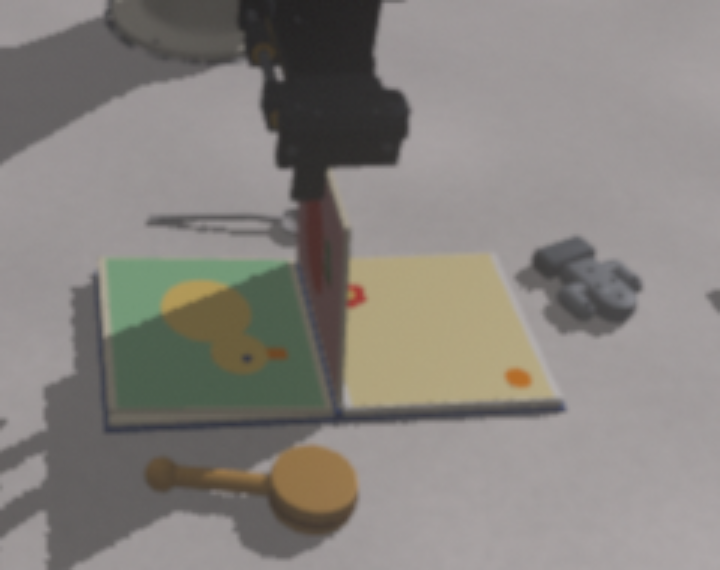

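The page is now near upright, but the book has slid slightly left: its far-left corner went from (550,408) to (563,405). I'll measure that shift.

```bash
python3 - <<'E'
from b import *
m=camera_model('scene')
a,b=[cv2.imread(f'pics/s{i}.png') for i in(3,4)]
for n,u,v in(('Lfar',550,408),('Rfar',93,430),('Lfar',563,405),('Rfar',107,430)): print(n,R.T@(onz(m,270+u/3,110+v/3,.003)[:2]-C))
# template match on book right-bottom and left-bottom corners
ga,gb=[cv2.cvtColor(i,cv2.COLOR_BGR2GRAY) for i in(a,b)]
for (u,v) in((300,248),(440,238),(452,244),(438,236)):
    t=a[v-7:v+8,u-9:u+10]; r=cv2.matchTemplate(b[v-17:v+18,u-24:u+25],t,cv2.TM_CCOEFF_NORMED); _,q,_,l=cv2.minMaxLoc(r)
    p=R.T@(onz(m,u+l[0]-15,v+l[1]-10,.01)[:2]-onz(m,u,v,.01)[:2]); print((u,v),l[0]-15,l[1]-10,q.round(2),p.round(4))
E
```

```text
Lfar [0.0902074  0.17204777]
Rfar [ 0.09116101 -0.16713167]
Lfar [0.08785252 0.18284004]
Rfar [ 0.09176943 -0.15708233]Traceback (most recent call last):
  File "<stdin>", line 9, in <module>
AttributeError: 'float' object has no attribute 'round'
```

Call:
jog_arm(rows=[[[-0.0045,0,-0.0003,0],[-0.0045,0,-0.0003,0],[-0.0045,0,-0.0003,0],[-0.0045,0,-0.0003,0],[-0.0042,0,0.0003,0],[-0.0042,0,0.0003,0],[-0.0042,0,0.0003,0],[-0.0042,0,0.0003,0],[-0.0042,0,0.0003,0],[-0.0042,0,0.0003,0],[-0.0042,0,0.001,0],[-0.0042,0,0.001,0],[-0.0042,0,0.001,0],[-0.0042,0,0.001,0],[-0.0042,0,0.001,0],[-0.0042,0,0.001,0],[0,0,0,0]]])

```text
time_s: 14.85
tcp_pos: [0.529, -0.0012, 0.2217]
ee_rot: [[-0.134, -0.991, -0.0], [-0.991, 0.134, 0.0], [-0.0, 0.0, -1.0]]
wrist_force: [-0.2, -0.2, 0.5]
gripper_width: 0.449
gripper_force: 0.0
```

```bash
python3 b.py; python3 - <<'E'
from b import *
m,im=snap('scene','s5.png'); im=im[:,:,::-1]
for k in(3,4):
  a=cv2.imread(f'pics/s{k}.png')
  for (u,v) in((304,251),(453,245),(308,251),(457,244)):
    t=a[v-7:v+8,u-9:u+10]; r=cv2.matchTemplate(np.ascontiguousarray(im[v-17:v+18,u-24:u+25]),t,cv2.TM_CCOEFF_NORMED); _,q,_,l=cv2.minMaxLoc(r)
    p=R.T@(onz(m,u+l[0]-15,v+l[1]-10,.01)[:2]-onz(m,u,v,.01)[:2]); print(k,(u,v),l[0]-15,l[1]-10,round(q,2),p.round(4))
E
```

```text
t 14.85 book [0.00024158 0.04819695] tip z 0.15196855571499668 yax 172.28311681297626 zax [-7.15932315e-05  1.68884581e-04 -9.99999983e-01] F [-0.21622618 -0.16543644  0.50778032] w 0.4494661774835518 [ 17.5  16.5 -18.9  -0.  -54.7 -25.2]
3 (304, 251) 5 0 0.79 [0.0006 0.0107]
3 (453, 245) 4 0 0.97 [0.0005 0.0089]
3 (308, 251) 5 0 0.76 [0.0006 0.0107]
3 (457, 244) 4 0 0.96 [0.0005 0.009 ]
4 (304, 251) 0 0 0.8 [0. 0.]
4 (453, 245) 0 0 1.0 [0. 0.]
4 (308, 251) 0 0 0.8 [0. 0.]
4 (457, 244) 0 0 1.0 [0. 0.]
```

Call:
jog_arm(rows=[[[-0.0059,0,0.0026,0],[-0.0059,0,0.0026,0],[-0.0059,0,0.0026,0],[-0.0059,0,0.0026,0],[-0.0053,0,0.0036,0],[-0.0053,0,0.0036,0],[-0.0053,0,0.0036,0],[-0.0053,0,0.0036,0],[-0.0046,0,0.0045,0],[-0.0046,0,0.0045,0],[-0.0046,0,0.0045,0],[-0.0046,0,0.0045,0],[-0.0038,0,0.0052,0],[-0.0038,0,0.0052,0],[-0.0038,0,0.0052,0],[-0.0038,0,0.0052,0],[-0.0028,0,0.0058,0],[-0.0028,0,0.0058,0],[-0.0028,0,0.0058,0],[-0.0028,0,0.0058,0]]])

```text
time_s: 17.4
tcp_pos: [0.541, 0.0874, 0.1346]
ee_rot: [[-0.135, -0.991, -0.0], [-0.991, 0.135, -0.0], [0.0, 0.0, -1.0]]
wrist_force: [-0.2, 0.1, 1.0]
gripper_width: 0.448
gripper_force: 0.2
```

Call:
jog_arm(rows=[[[-0.0017,0,0.0062,0],[-0.0017,0,0.0062,0],[-0.0017,0,0.0062,0],[-0.0017,0,0.0062,0],[-0.0006,0,0.004,0],[-0.0006,0,0.004,0],[-0.0006,0,0.004,0],[0,0,0.004,0],[0,0,0.003,0],[0,0,0,0]]])

```text
time_s: 18.65
tcp_pos: [0.542, 0.0957, 0.0909]
ee_rot: [[-0.135, -0.991, -0.001], [-0.991, 0.135, -0.0], [0.0, 0.0, -1.0]]
wrist_force: [-0.1, -0.3, -0.2]
gripper_width: 0.45
gripper_force: 0.0
```

```bash
python3 b.py
```

```text
t 18.65 book [7.34662010e-05 1.45929668e-01] tip z 0.021241430030946334 yax 172.25934882036785 zax [-5.21509384e-04 -2.47221608e-04 -9.99999833e-01] F [-0.11297463 -0.33270473 -0.17545858] w 0.4498607666643613 [ 26.9  28.1 -23.7  -0.  -38.3 -34.6]
```

Press down in small steps until the force rises.

Call:
jog_arm(rows=[[[0,0,0.002,0],[0,0,0.002,0],[0,0,0.001,0],[0,0,0.001,0],[0,0,0,0]]])

```text
time_s: 19.27
tcp_pos: [0.5421, 0.0958, 0.0852]
ee_rot: [[-0.135, -0.991, -0.0], [-0.991, 0.135, -0.0], [0.0, 0.0, -1.0]]
wrist_force: [0.3, -0.3, 0.6]
gripper_width: 0.449
gripper_force: 0.1
```

Call:
jog_arm(rows=[[[0,0,0.001,0],[0,0,0.0005,0],[0,0,0,0]]])

```text
time_s: 19.65
tcp_pos: [0.5421, 0.0958, 0.085]
ee_rot: [[-0.134, -0.991, 0.0], [-0.991, 0.134, -0.0], [0.0, -0.0, -1.0]]
wrist_force: [-3.3, 0.0, 8.4]
gripper_width: 0.446
gripper_force: 4.2
```

The page is pressed flat, with contact at tip z of about 15 mm and 8 N. I'll lift off, then measure how far the book moved and the gap to the teether.

Call:
jog_arm(rows=[[[0,0,-0.005,0],[0,0,-0.02,0],[0,0,-0.04,0],[0.04,0,-0.05,0],[0.05,0,-0.06,0],[0.06,0,-0.03,0],[0.06,0,0,0],[0.06,0,0,0],[0.06,0,0,0],[0.06,0,0,0],[0.06,0,0,0],[0.05,0,0,0],[0,0,0,0]]])

```text
time_s: 21.28
tcp_pos: [0.4757, -0.3876, 0.2724]
ee_rot: [[-0.14, -0.99, -0.001], [-0.99, 0.14, 0.0], [-0.0, 0.001, -1.0]]
wrist_force: [-0.3, 0.1, -0.1]
gripper_width: 0.452
gripper_force: 0.0
```

```bash
python3 b.py; python3 - <<'E'
from b import *
m,im=snap('top','t6.png'); snap('scene','s6.png')
cv2.imwrite('pics/t6c.png',cv2.resize(im[125:265,150:360,::-1],None,fx=3.8,fy=3.8,interpolation=2))
E
```

```text
t 21.27 book [-2.79019249e-04 -3.41923074e-01] tip z 0.20273103561020855 yax 171.97373802245818 zax [-1.19617286e-03  4.18788474e-04 -9.99999197e-01] F [-0.25210496  0.09607335 -0.0520603 ] w 0.4517279819353186 [-24.1  21.8  -2.9   0.  -65.4  16.1]
```

View pics/t6c.png

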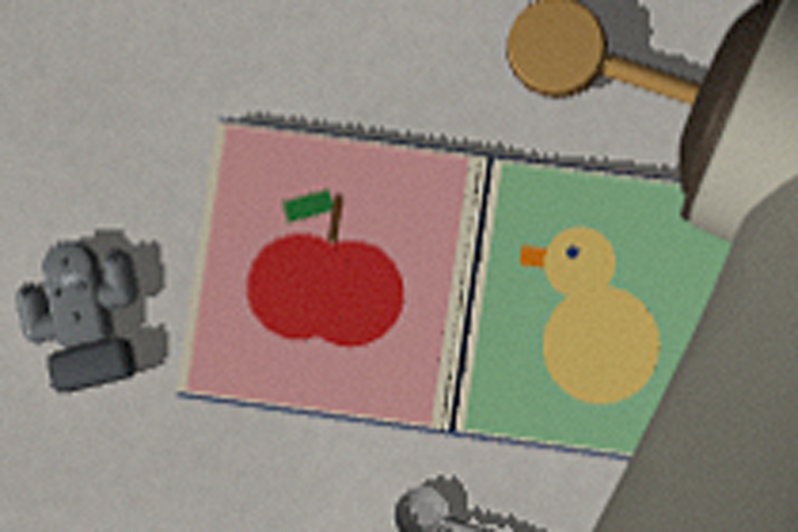

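The page lies flat with the apple side up, and the next page is still on the right. The teether is clear, with its right edge near column 137 against the book's left edge at about 195. The book is about 10 mm left of its start, so I'll measure the gap and nudge it back.

```bash
python3 - <<'E'
from b import *
m=camera_model('top'); g=lambda u,v,z:(R.T@(onz(m,150+u/3.8,125+v/3.8,z)[:2]-C)).round(4)
print('Lfar',g(220,120,.005),'Lnear',g(180,395,.005),'spine',g(490,158,.01),g(452,432,.01))
for p in((137,285),(133,360),(133,340),(125,388)): print('teether',g(*p,.012))
print('orig Lfar', (R.T@(onz(m,185+120/4.4,135+95/4.4,.005)[:2]-C)).round(4),(R.T@(onz(m,185+70/4.4,135+415/4.4,.005)[:2]-C)).round(4))
E
```

```text
Lfar [0.0859 0.1808] Lnear [-0.0876  0.1798] spine [0.0845 0.0084] [-0.0861  0.0074]
teether [-0.0236  0.2147]
teether [-0.0699  0.2101]
teether [-0.0576  0.212 ]
teether [-0.0877  0.2125]
orig Lfar [0.0873 0.1704] [-0.0873  0.1713]
```

Call:
jog_arm(rows=[[[-0.03,-0.005,0,0],[-0.05,0,0,0],[-0.05,0,0,0],[-0.05,0,0,0],[-0.05,0,0,0],[-0.05,0,0,0],[-0.05,0,0,0],[-0.05,0,0,0],[-0.05,0,0,0],[-0.05,0,0,0],[-0.04,0,0.03,0],[-0.0195,0,0.04,0],[0,0,0.04,0],[0,0,0.03,0],[0,0,0.02,0],[0,0,0,0]]])

```text
time_s: 23.38
tcp_pos: [0.5528, 0.1499, 0.1123]
ee_rot: [[-0.133, -0.991, -0.003], [-0.991, 0.133, -0.002], [0.002, 0.003, -1.0]]
wrist_force: [-1.0, -0.4, 0.7]
gripper_width: 0.447
gripper_force: 0.0
```

```bash
python3 b.py
```

```text
t 23.38 book [0.00343842 0.20106543] tip z 0.04256826795824456 yax 172.37826880951644 zax [-0.00334275 -0.00172621 -0.99999292] F [-0.96034844 -0.41852755  0.66436308] w 0.4471455581798915 [ 31.4  28.  -19.4  -0.  -42.9 -39. ]
```

Call:
jog_arm(rows=[[[0.0035,0,0,0],[0,0,0.015,0],[0,0,0.012,0],[0,0,0.007,0],[0,0,0.003,0],[0,0,0,0]]])

```text
time_s: 24.12
tcp_pos: [0.554, 0.1456, 0.0762]
ee_rot: [[-0.135, -0.991, -0.0], [-0.991, 0.135, -0.0], [0.0, 0.0, -1.0]]
wrist_force: [-0.3, 0.3, 0.0]
gripper_width: 0.451
gripper_force: 0.0
```

Call:
jog_arm(rows=[[[0.002,0,0,0],[0.002,0,0,0],[0.002,0,0,0],[0.002,0,0,0],[0.002,0,0,0],[0.002,0,0,0],[0,0,0,0]]])

```text
time_s: 25.0
tcp_pos: [0.5528, 0.134, 0.0768]
ee_rot: [[-0.134, -0.991, 0.001], [-0.991, 0.134, 0.001], [-0.001, -0.001, -1.0]]
wrist_force: [0.9, 3.1, 0.0]
gripper_width: 0.45
gripper_force: 1.7
```

```bash
cat > cmp.py <<'E'
from b import *
import sys
st()
m,im=snap('scene',sys.argv[1]); im=np.ascontiguousarray(im[:,:,::-1]); a=cv2.imread('pics/s3.png')
big=lambda i:cv2.resize(i,None,fx=5,fy=5,interpolation=cv2.INTER_CUBIC)
for (u,v) in((453,245),(304,251),(300,251),(470,203)):
    t=big(a[v-6:v+8,u-9:u+10]); r=cv2.matchTemplate(big(im[v-16:v+18,u-24:u+25]),t,cv2.TM_CCOEFF_NORMED); _,q,_,l=cv2.minMaxLoc(r)
    du,dv=l[0]/5-15,l[1]/5-10
    print((u,v),round(q,2),(R.T@(onz(m,u+du,v+dv,.005)[:2]-onz(m,u,v,.005)[:2])).round(4))
E
python3 cmp.py s7.png
```

```text
t 25.0 book [0.00555248 0.18534695] tip z 0.007066054537975264 yax 172.27822607425503 zax [ 1.19047013e-03  5.39293623e-04 -9.99999146e-01] F [9.37267187e-01 3.05539864e+00 2.17276087e-03] w 0.45003192122362945 [ 29.9  30.6 -21.7   0.  -37.7 -37.7]
(453, 245) 0.94 [-0.0015  0.0056]
(304, 251) 0.99 [0.0009 0.0047]
(300, 251) 0.96 [0.0009 0.0056]
(470, 203) 0.51 [-0.019   0.0468]
```

Call:
jog_arm(rows=[[[0.0015,0,0,0],[0.0015,0,0,0],[0.0015,0,0,0],[0.0005,0,0,0],[0,0,0,0]]])

```text
time_s: 25.68
tcp_pos: [0.5519, 0.1289, 0.0767]
ee_rot: [[-0.134, -0.991, 0.0], [-0.991, 0.134, 0.0], [-0.0, -0.0, -1.0]]
wrist_force: [1.7, 4.5, 2.4]
gripper_width: 0.45
gripper_force: 2.1
```

```bash
python3 cmp.py s8.png
```

```text
t 25.68 book [0.00534919 0.18013673] tip z 0.006968361333088188 yax 172.27143753133055 zax [ 4.80612415e-04  1.35277186e-04 -9.99999875e-01] F [1.66231323 4.49198665 2.44775162] w 0.45015012091487105 [ 29.5  30.4 -22.    0.  -37.6 -37.3]
(453, 245) 0.93 [-0.0012 -0.    ]
(304, 251) 0.99 [ 0.0011 -0.0001]
(300, 251) 0.96 [0.0012 0.0004]
(470, 203) 0.54 [-0.0122  0.044 ]
```

The book is back where it started. Backing off, lifting and retreating.

Call:
jog_arm(rows=[[[-0.005,0,0,0],[-0.007,0,0,0],[0,0,-0.01,0],[0,0,-0.04,0],[0,0,-0.05,0],[0,0,-0.055,0],[0.05,0,-0.03,0],[0.055,0,0,0],[0.055,0,0,0],[0.055,0,0,0],[0.055,0,0,0],[0.055,0,0,0],[0.055,0,0,0],[0.055,0,0,0],[0.055,0,0,0],[0.055,0,0,0],[0.04,0,0,0],[0,0,0,0]]])

```text
time_s: 27.98
tcp_pos: [0.4731, -0.4413, 0.2611]
ee_rot: [[-0.139, -0.99, -0.001], [-0.99, 0.139, 0.0], [-0.0, 0.001, -1.0]]
wrist_force: [0.5, -0.1, -0.9]
gripper_width: 0.448
gripper_force: 0.0
```

```bash
python3 cmp.py s9.png; python3 - <<'E'
from b import *
im=cv2.imread('pics/s9.png');m,t=snap('top','t9.png')
a=cv2.resize(im[150:290,290:500],(800,300));b=cv2.resize(t[125:265,150:360,::-1],(800,300))
a=cv2.resize(im[160:290,290:500],(480,297));b=cv2.resize(t[125:265,150:360,::-1],(446,297))
cv2.imwrite('pics/f.png',np.vstack([a,cv2.copyMakeBorder(b,0,0,0,34,0)]))
E
```

```text
t 27.98 book [ 0.00437849 -0.39542538] tip z 0.1913518822948606 yax 172.02603536136158 zax [-1.32348900e-03  4.36403171e-04 -9.99999029e-01] F [ 0.54679926 -0.09413944 -0.91627378] w 0.4478894979857747 [-28.7  25.4   1.2   0.  -65.9  20.7]
(453, 245) 0.93 [-0.0012 -0.    ]
(304, 251) 0.66 [ 0.0017 -0.0005]
(300, 251) 0.63 [ 0.0017 -0.0005]
(470, 203) 1.0 [0. 0.]
```

View pics/f.png

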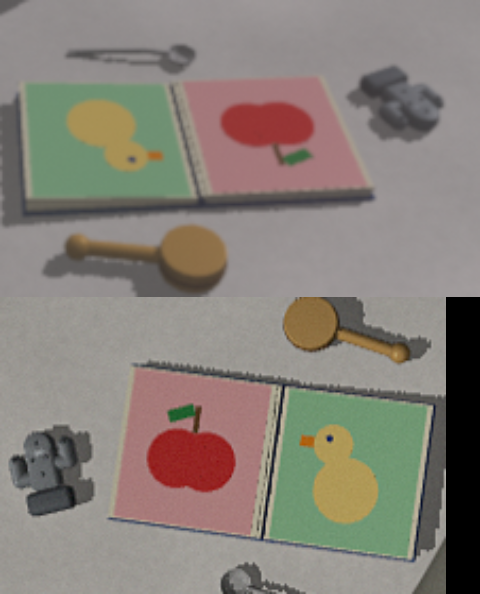

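The final views show the page flat on the left at about (190,460), the duck page still on the right, and the teether on the shelf clear of the book at about (45,470). The book is back at its start pose, and the rattle and spoon haven't been touched.

```bash
python3 -c "
from station import finish_job
print(finish_job())"
```

```text
the job is handed in; nothing more can be done
None
```

The page lies flat on the left-hand pages and the teether rests on the shelf clear of the book; the book slid about 10 mm left during the turn, so I nudged it back to within about 2 mm of its start and handed the job in at 28 s.

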